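# Demould a wax block and present it to the inspection camera

## Robot

A 6-joint arm with a two-finger parallel gripper is mounted at the origin on the work surface. World frame = base frame: x ahead of the robot, y to its left, z up, the work surface at z = 0. Lengths are in m, angles in rad, forces in N, time in s.
With the tool pointing down it reaches from about 0.225 to 0.875 m from the base axis. Payload 3.4 kg.
Tool frame: the origin (TCP) lies at the very end of the fingers, on their centre line; the grasp point (between the pads) lies 19 mm behind it (manip.tcp_to_grasp is the distance from the TCP to the grasp point, in m); z points along the fingers, y is the line along which they close (so a half turn about z gives the same grasp; the last joint's range is limited). The gripper opens to 85 mm and grips with 20 to 120 N. Pads are 22 mm wide; open, the fingers measure 114 mm over their backs; the gripper's body (76 mm by 85 mm) begins 54 mm behind the grasp point. The pads swing forward as they close: fully open they stand 13 mm farther back than shut.
Start: joints at [1.058, 0.276, 1.505, -0, 1.361, -0.121], TCP at [0.22, 0.531, 0.231] pointing down, gripper open.
Joint ranges: [-2.89, 2.89], [-0.75, 2.08], [0.22, 2.7], [-1.18, 4.32], [0.11, 2.71], [-2.7, 2.7]. Speed limits (rad/s): [2.57, 2.57, 3.14, 3.14, 3.14, 3.14].

## Interface

Orientations are given as a unit quaternion [w, x, y, z].
In Python, from rig import status, get_image, job, manip gives the robot as it stands.
- The arm moves only by the tool apply_moves, never from a script. Its arguments are lists of equal length, an entry for each row: "xyz": the shift along the tool's x, y, z each as a share of 0.3 m, from -1 to 1, a list of three; "rot": the turn, a rotation vector about the tool's x, y, z each as a share of 60 degrees, from -1 to 1, a list of three; "hand": the opening, from -1 (shut) to 1 (fully open). A call has 1 to 8 rows; each row shifts and turns the commanded pose from where the row before left it, along the tool's axes as they then stand; what a row does not reach is not made up. A row lasts 1/8 s, in which the tool goes at most 62.5 mm and 10.7 degrees, less where a joint would pass 70% of its speed; a pose out of reach is approached as far as the arm can. A call with a number of a shift or a turn outside -1 to 1 is refused whole. A call with a gripper value outside its range is refused whole. The fingers move at their own pace and stop on an object; "force" is the grip in N (left out, the last holds). Time passes only in rows, so rows that do not move let the fingers close. It gives the time, the measured TCP pose, the force, the opening and the grip force at its end, in the units of the state.
- status.get_state(): the state, without advancing time (a new reading comes with each control period).
- get_image(name): name is "side" or "top" or "wrist"; returns a dict with "pixels" (400x640x3 uint8, red, green, blue), "fovy" (degrees; the focal length in pixels is half the picture's height over the tangent of half this angle, whatever the lens; pixels are square), "cx", "cy" (the principal point, pixels), "dist" ([k1, k2, p1, p2, k3] as OpenCV has them; the pictures are not rectified), "origin" and "orientation" of the camera in the world; the wrist camera has in their place "tool_from_camera" (4x4, takes a point from camera to tool coordinates, whose origin is the TCP and whose axes are the flange's). Camera axes: x right, y down, z forward; pixel columns grow to the right and rows downward; lengths in m; the calibration is good to about 2 mm. A picture is of the moment at which its call begins: read the wrist's pose just before it. There is no depth.
- job.sign_off(): hands the job in; it is judged then, once.
The state is a dict: "clock": time; "qpos": joint angles; "qd": joint speeds; "effort": joint torques, N m; "position": TCP position; "ee_rot": TCP orientation; "contact_force": force on the tool from outside, world axes, zero at the start; "moment": the same for the moment, N m; "width": finger opening in m; "gripper_force": force on a finger pad.
Only numpy, scipy, OpenCV 4.12 (cv2) and the standard library are available. Lean on these libraries where they do the work, as an engineer would, in place of code of your own. Each camera call takes 0.05 s, during which the arm holds its last target. There are 200 camera calls.

## Task

On the cold plate, take the wax block with the blue cassette by its cassette and lift it out of its steel mould, leaving the mould standing where it is. Present it in the air to the inspection camera: wax face towards the lens, square to it and centred on it, 90 mm in front of the lens, with the block's long side running along the camera's width, and finish while still holding it steadily there. Do not bump the camera, and leave the other two blocks and the jar alone.

Things in the scene. Friction and masses are not known exactly. Their poses are not given: they have to be found in the camera images.
- block_blue: The block to present: ivory wax slab 43 x 62 x 13 mm (x, y, z) set solid under a blue cassette 52 x 75 x 14 mm, about 80 g, rigid. Origin: centre of the wax face (flat underside with reddish tissue spots, to be shown to the camera). z points from the wax face up through the cassette (cassette: z = 13 to 27 mm); y is the long side, x the short. Grip the straight sides x = +-26 mm.
- blue_top (a point): Centre of the blue cassette's flat top, 27 mm from the wax face along the block's z; axes as the block's. The top shows two rows of ivory slots; its +y end slopes down over 11 mm and carries a white label. In the mould the cassette's underside rests on a shoulder with 1.5 mm of play all round; its upper 11 mm stand above the mould's lip. Nothing sticks.
- mould_blue: Open steel mould of the blue block, loose on the cold plate, 160 g. Origin: centre of its underside; z up, y along its long side. 59 x 82 mm (x, y) over the lip, 19 mm high; foot 50 x 69 mm; cassette shoulder at z = 16 mm inside a 3 mm high lip; cavity below 46 x 65 mm. The seated block's wax face lies at z = 3 mm.
- cold_plate: Cold plate, fixed: white housing 260 x 400 mm (x, y), flat aluminium top 60 mm above the bench. Origin: centre of its underside; z up. Three moulds stand on it in a row along its y, about 115 mm apart, in any order, long sides roughly along its y.
- block_pink: Bystander: same kind of block, pink cassette, seated in its own loose mould on the cold plate. Origin and axes as for the blue block.
- block_white: Bystander: same kind of block, white cassette, seated in its own loose mould on the cold plate. Origin and axes as for the blue block.
- camera_stand: Inspection camera, fixed: grey foot 150 x 130 x 12 mm; an upright fork on it, 112 mm wide, 80 mm high, carries a tilting black camera head. Origin: middle of the foot's front edge, on the bench; z up, x runs back from that edge, y is the camera's width. The head's pivot is parallel to y, at x = 85, z = 66 mm. The head leans towards -x of the stand.
- camera_head (a joint): Lean of the camera head, rad: 0 = lens straight up, growing as the lens leans forward (towards -x of the stand). Set between 0.3 and 0.6 and stiff; leave it as it is.
- lens_front (a point): Centre of the front of the lens, 55 mm from the pivot along the lens axis, inside a white-faced aluminium ring light 84 mm across. z is the lens axis, pointing out of the lens (up and forward); y is the camera's width, level, same as the stand's y.
- focus (a point): Point in the air on the lens axis 90 mm in front of the front of the lens: where the centre of the wax face belongs. z is the lens axis, pointing away from the lens; y is the camera's width, level. The presented block's z points the same way as this z, its y along this y (either way round).
- jar: Bystander: loose amber jar with a white cap, 52 mm across, 70 mm high, on the bench behind the camera. Origin: centre of its underside.
Not all that is in view belongs to the job. Of the things like the camera_stand, leave any that is orange; of the rest the larger one is meant. Leave any green or orange look-alike of the block_blue alone.

How it is judged:
By the outcome, as a careful person would: the job done as asked, in the order asked, and still so for the second after the job is handed in, while the arm keeps its last pose, push and grip.
It also fails if it takes over 38 s, if anything falls off the work surface, if the arm or the gripper's body presses on something with over 40 N, if the wrist force passes 120 N, or if a joint passes its speed limit or range.

## Working session

There is one attempt and no reset: what is moved stays moved. The work goes in short steps, Python scripts to look and compute and a tool call to move; the robot and the scene stay as the last step left them, time stands still between calls to the robot, and variables do not carry over. Pictures are saved under pics/ and viewed, at most 10 in all, crops included, and the job is handed in when it is done.

Besides the shell and the picture viewer there is one more tool, called after "Call:" as a command line: name --argument value ..., lists and objects as JSON in quotes. apply_moves: Moves the arm, as the interface text tells. Its arguments: {"type":"object","properties":{"xyz":{"type":"array","items":{"type":"array","items":{"type":"number","minimum":-1,"maximum":1}}},"rot":{"type":"array","items":{"type":"array","items":{"type":"number","minimum":-1,"maximum":1}}},"hand":{"type":"array","items":{"type":"number"}},"force":{"type":"number"}},"required":["xyz","rot","hand"]}

```bash
mkdir -p pics; ls; python3 - <<'E'
from rig import status, get_image, job, manip
import cv2, numpy as np
s=status.get_state(); print({k:np.round(v,4).tolist() for k,v in s.items()}); print(manip.tcp_to_grasp)
for n in ("side","top","wrist"):
    d=get_image(n); cv2.imwrite(f"pics/{n}0.png",d["pixels"][...,::-1])
    print(n,{k:np.round(v,4).tolist() for k,v in d.items() if k!="pixels"})
E
```

```text
pics
{'clock': 0.0, 'qpos': [1.058, 0.2766, 1.5061, -0.0, 1.3607, -0.121], 'qd': [0.002, 0.0004, 0.0015, 0.0003, -0.0002, -0.0001], 'effort': [0.0004, -41.6773, -24.5806, -0.0001, 0.0111, -0.0], 'position': [0.2193, 0.531, 0.2304], 'ee_rot': [-0.0003, 0.1946, 0.9809, -0.0009], 'contact_force': [-0.2035, -0.2515, -0.0762], 'moment': [-0.031, -0.0303, -0.0263], 'gripper_force': 0.0, 'width': 0.0856}
0.0187
side {'fovy': 55.7283, 'cx': 313.9368, 'cy': 199.5316, 'dist': [-0.0691, 0.0, 0.0, 0.0, 0.0], 'origin': [0.0013, -0.5552, 0.7307], 'orientation': [-0.4254, 0.8287, -0.3183, 0.1758]}
top {'fovy': 46.5347, 'cx': 317.6352, 'cy': 208.7546, 'dist': [-0.019, 0.0, 0.0, 0.0, 0.0], 'origin': [0.5145, 0.0584, 1.2481], 'orientation': [0.0167, -0.6974, 0.7163, -0.0171]}
wrist {'fovy': 61.1826, 'cx': 321.7154, 'cy': 200.4059, 'dist': [-0.0607, 0.0, 0.0, 0.0, 0.0], 'tool_from_camera': [[0.0006, -0.9447, -0.328, 0.0834], [1.0, 0.0006, -0.0001, 0.0008], [0.0003, -0.328, 0.9447, -0.1435], [0.0, 0.0, 0.0, 1.0]]}
```

View pics/top0.png

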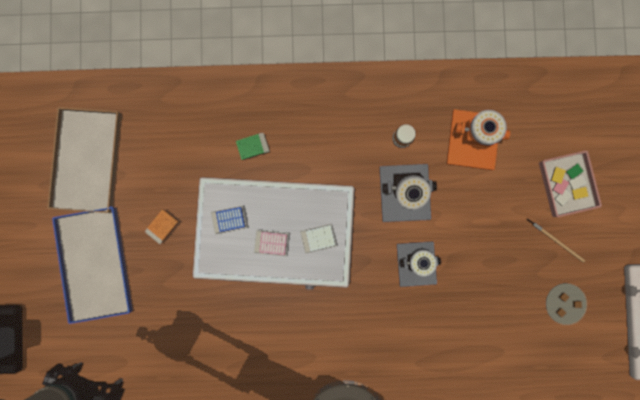

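View pics/side0.png

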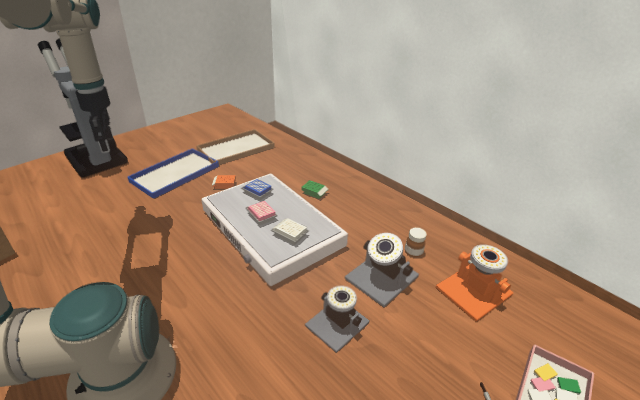

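Top view: the blue cassette is at (230,219), pink at (272,243) and white at (319,238). The look-alikes are green (252,146) and orange (162,226). Camera stands: the larger grey one is at (406,193), a smaller grey one at (418,263) and an orange one at (473,139). The jar is at (405,134). In the side view, blue is at (258,187) and the larger grey stand's ring is at (385,247).

What could be taken for the target: blue (230,219) on the cold plate, green (252,146), orange (162,226). I choose blue. For the stand I choose the grey one at (406,193), which is larger than the grey one at (418,263).

```bash
cat > h.py <<'E'
from rig import status, get_image, job, manip
import cv2, numpy as np
from scipy.spatial.transform import Rotation as R
def rot(q): return R.from_quat([q[1],q[2],q[3],q[0]]).as_matrix()
def tool():
    s=status.get_state(); T=np.eye(4); T[:3,:3]=rot(s["ee_rot"]); T[:3,3]=s["position"]; return T
class V:
    def __init__(s,name,save=None):
        T=tool(); d=get_image(name); s.rgb=d["pixels"]; s.hsv=cv2.cvtColor(s.rgb,cv2.COLOR_RGB2HSV)
        f=200/np.tan(np.radians(d["fovy"]/2)); s.K=np.array([[f,0,d["cx"]],[0,f,d["cy"]],[0,0,1]]); s.D=np.array(d["dist"],float)
        if name=="wrist": s.T=T@np.array(d["tool_from_camera"])
        else: s.T=np.eye(4); s.T[:3,:3]=rot(d["orientation"]); s.T[:3,3]=d["origin"]
        if save: cv2.imwrite(f"pics/{save}.png",s.rgb[...,::-1])
    def norm(s,px): return cv2.undistortPoints(np.float64(px).reshape(-1,1,2),s.K,s.D).reshape(-1,2)
    def rays(s,px):
        n=s.norm(px); v=np.c_[n,np.ones(len(n))]@s.T[:3,:3].T; return s.T[:3,3],v/np.linalg.norm(v,axis=1,keepdims=True)
    def proj(s,X):
        Xc=(np.atleast_2d(X)-s.T[:3,3])@s.T[:3,:3]; return cv2.projectPoints(Xc,np.zeros(3),np.zeros(3),s.K,s.D)[0].reshape(-1,2)
    def plane(s,px,z):
        o,v=s.rays(px); return o+v*((z-o[2])/v[:,2])[:,None]
    def blobs(s,lo,hi,amin=30,k=0):
        m=cv2.inRange(s.hsv,np.array(lo),np.array(hi))
        if k: m=cv2.morphologyEx(m,cv2.MORPH_CLOSE,np.ones((k,k),np.uint8))
        c=cv2.findContours(m,cv2.RETR_EXTERNAL,cv2.CHAIN_APPROX_NONE)[0]
        return sorted([x for x in c if cv2.contourArea(x)>amin],key=cv2.contourArea,reverse=True)
def cen(c): m=cv2.moments(c); return np.array([m["m10"]/m["m00"],m["m01"]/m["m00"]])
def tri(v1,p1,v2,p2):
    o1,a=v1.rays(p1);o2,b=v2.rays(p2);a=a[0];b=b[0]
    t=np.linalg.lstsq(np.c_[a,-b],o2-o1,rcond=None)[0]; A=o1+a*t[0];B=o2+b*t[1]
    return (A+B)/2,np.linalg.norm(A-B)
E
python3 - <<'E'
from h import *
t=V("top");s=V("side");np.set_printoptions(precision=4,suppress=True)
for n,lo,hi in [("blue",(105,90,50),(125,255,255))]:
    P=[]
    for v in (t,s):
        for c in v.blobs(lo,hi,60,3)[:4]: print(cen(c),cv2.contourArea(c),cv2.minAreaRect(c))
p=tri(t,[230,219],s,[258,187]);print(p)
print(tri(t,[414,193],s,[385,247]))
w=V("wrist","w0")
print(w.proj(p[0]))
E
```

```text
[ 61.9362 272.0738] 117.5 ((62.798248291015625, 269.6012268066406), (106.06591033935547, 5.519807815551758), 81.79278564453125)
[120.8438 260.0705] 87.5 ((120.11445617675781, 259.3178405761719), (106.52850341796875, 3.4067108631134033), 80.71644592285156)
[160.8686 176.2568] 422.5 ((170.1707305908203, 174.0093536376953), (29.331195831298828, 81.1119155883789), 66.57130432128906)
(array([0.5501, 0.2781, 0.0806]), np.float64(0.0010514339149815882))
(array([ 0.6006, -0.1794,  0.1121]), np.float64(0.0018995614839025542))
[[241.4906 468.2359]]
```

```bash
cat >> h.py <<'E'
def plan(p,Rt,n=None,show=True):
    T=tool(); w=R.from_matrix(T[:3,:3].T@Rt).as_rotvec(); d=np.array(p)-T[:3,3]
    n=n or max(1,int(np.ceil(max(np.linalg.norm(d)/.055,np.degrees(np.linalg.norm(w))/9.5))))
    X=[];W=[];C=T[:3,:3].copy()
    for i in range(n):
        X.append(np.round(C.T@d/n/.3,3).tolist()); W.append(np.round(np.degrees(w)/n/60,3).tolist())
        C=C@R.from_rotvec(w/n).as_matrix()
    print(n,"xyz",X,"\nrot",W)
def frame(y,z):
    z=np.array(z,float);z/=np.linalg.norm(z);y=np.array(y,float);y-=z*(y@z);y/=np.linalg.norm(y)
    return np.c_[np.cross(y,z),y,z]
E
python3 - <<'E'
from h import *
plan([.55,.278,.2],frame([1,0,0],[0,0,-1]),8)
E
```

```text
8 xyz [[-0.168, -0.045, 0.013], [-0.172, -0.02, 0.013], [-0.173, 0.006, 0.013], [-0.171, 0.031, 0.013], [-0.164, 0.056, 0.013], [-0.154, 0.079, 0.013], [-0.141, 0.101, 0.013], [-0.125, 0.121, 0.013]] 
rot [[-0.0, 0.0, 0.141], [-0.0, 0.0, 0.141], [-0.0, 0.0, 0.141], [-0.0, 0.0, 0.141], [-0.0, 0.0, 0.141], [-0.0, 0.0, 0.141], [-0.0, 0.0, 0.141], [-0.0, 0.0, 0.141]]
```

Call:
apply_moves --xyz '[[-0.168,-0.045,0.013],[-0.172,-0.02,0.013],[-0.173,0.006,0.013],[-0.171,0.031,0.013],[-0.164,0.056,0.013],[-0.154,0.079,0.013],[-0.141,0.101,0.013],[-0.125,0.121,0.013]]' --rot '[[0,0,0.141],[0,0,0.141],[0,0,0.141],[0,0,0.141],[0,0,0.141],[0,0,0.141],[0,0,0.141],[0,0,0.141]]' --hand '[1,1,1,1,1,1,1,1]'

```text
clock: 1.3
position: [0.551, 0.2768, 0.2]
ee_rot: [-0.0, 0.71, 0.705, 0.0]
contact_force: [0.1, 0.0, -0.6]
width: 0.0853
gripper_force: 0.0
```

Call:
apply_moves --xyz '[[0,0,0],[0,0,0]]' --rot '[[0,0,0],[0,0,0]]' --hand '[1,1]'

```text
clock: 1.55
position: [0.5493, 0.278, 0.1998]
ee_rot: [-0.001, 0.708, 0.706, -0.0]
contact_force: [-1.0, -0.2, -0.4]
width: 0.0854
gripper_force: 0.0
```

```bash
python3 - <<'E'
from h import *
w=V("wrist","w1"); print(w.T, w.proj([.55,.278,.081])); print(status.get_state()["qpos"])
np.savez("v1.npz",rgb=w.rgb,T=w.T)
for c in w.blobs((100,90,40),(130,255,255),300,5)[:4]: print(cen(c),cv2.contourArea(c),cv2.minAreaRect(c))
E
```

```text
[[ 9.99998656e-01 -1.41433623e-03 -8.29028244e-04  5.50808046e-01]
 [-1.60772971e-03 -9.44966806e-01 -3.27162270e-01  3.62602405e-01]
 [-3.20686721e-04  3.27163163e-01 -9.44967810e-01  3.43365097e-01]
 [ 0.00000000e+00  0.00000000e+00  0.00000000e+00  1.00000000e+00]] [[320.99375586 193.17804672]]
[3.55967882e-01 3.54798654e-01 1.46606154e+00 7.73557581e-04
 1.32150317e+00 3.56983852e-01]
[320.54334264 197.14889877] 4835.5 ((320.04052734375, 197.7432403564453), (76.11672973632812, 67.56798553466797), 80.53767395019531)
```

View pics/w1.png

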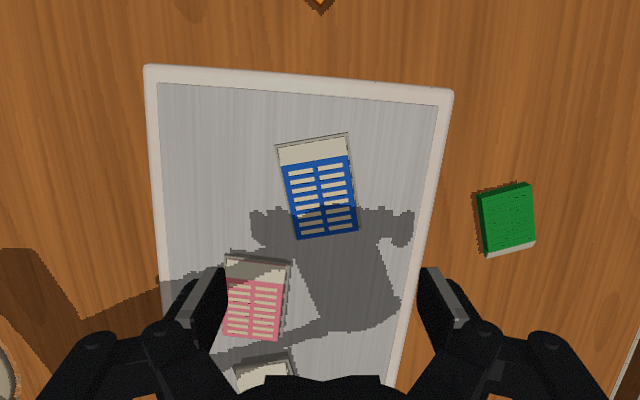

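The wrist view shows the blue cassette at (320,197), with its label at (315,148) towards world +y and tilted about 8°. Pink is at (255,300) and the green look-alike at (507,218). This close look confirms the choice: a blue cassette in a steel mould on the plate. Next is a second view for height.

Call:
apply_moves --xyz '[[0.02,0.07,0.08],[0.02,0.07,0.08],[0,0,0],[0,0,0]]' --rot '[[0,0,0],[0,0,0],[0,0,0],[0,0,0]]' --hand '[1,1,1,1]'

```text
clock: 2.1
position: [0.5907, 0.2907, 0.1529]
ee_rot: [-0.0, 0.707, 0.707, 0.0]
contact_force: [-0.1, -1.0, 0.3]
width: 0.0857
gripper_force: 0.0
```

```bash
cat >> h.py <<'E'
def bluequad(v,lo=(100,90,40),hi=(130,255,255)):
    c=v.blobs(lo,hi,300,5)[0]; h=cv2.convexHull(c).reshape(-1,2).astype(np.float32)
    q=cv2.approxPolyN(h,4,ensure_convex=True).reshape(-1,2).astype(float); q+=0
    # refine: fit a line to the contour points near each side, intersect
    pts=c.reshape(-1,2).astype(float); L=[]
    for i in range(4):
        a,b=q[i],q[(i+1)%4]; u=(b-a)/np.linalg.norm(b-a); n=np.array([-u[1],u[0]])
        s=(pts-a)@u/np.linalg.norm(b-a); e=np.abs((pts-a)@n)
        k=(s>.12)&(s<.88)&(e<2.5); m=cv2.fitLine(pts[k].astype(np.float32),cv2.DIST_HUBER,0,.01,.01).ravel()
        L.append(np.cross([*m[2:],1],[*(m[2:]+m[:2]),1]))
    Q=[np.cross(L[i-1],L[i]) for i in range(4)]; Q=np.array([x[:2]/x[2] for x in Q])
    # order by angle in image, start at the top-left
    ce=Q.mean(0); Q=Q[np.argsort(np.arctan2(*(Q-ce).T[::-1]))]; return Q
E
python3 - <<'E'
from h import *
np.set_printoptions(precision=4,suppress=True)
w=V("wrist","w2"); np.savez("v2.npz",rgb=w.rgb,T=w.T)
z=np.load("v1.npz"); a=V.__new__(V); a.K,a.D=w.K,w.D; a.rgb=z["rgb"];a.T=z["T"];a.hsv=cv2.cvtColor(a.rgb,cv2.COLOR_RGB2HSV)
qa,qw=bluequad(a),bluequad(w); print(qa,qw)
P=[]
for x,y in zip(qa,qw): p=tri(a,x,w,y); P.append(p[0]); print(p)
P=np.array(P); print(np.linalg.norm(np.roll(P,-1,0)-P,axis=1),P.mean(0))
im=w.rgb[...,::-1].copy(); cv2.polylines(im,[np.int32(qw.round())],True,(0,255,255)); cv2.imwrite("pics/w2q.png",im)
for zz in (.083,.087,.09): print(zz,w.plane(qw,zz).round(4).tolist(),a.plane(qa,zz).round(4).tolist())
E
```

```text
[[280.8664 166.4233]
 [346.4407 155.083 ]
 [358.2633 229.5942]
 [296.655  239.3353]] [[210.2551 203.8191]
 [287.0319 179.4506]
 [307.3496 273.0789]
 [234.5753 284.1906]]
(array([0.5197, 0.3024, 0.0912]), np.float64(0.0009375470399167243))
(array([0.5695, 0.3106, 0.0738]), np.float64(0.005690597943988795))
(array([0.5815, 0.2463, 0.0832]), np.float64(0.0007391379153614492))
(array([0.5299, 0.2406, 0.0896]), np.float64(0.00024417756490774015))
[0.0534 0.0662 0.0523 0.0627] [0.5501 0.275  0.0845]
0.083 [[0.517, 0.299, 0.083], [0.5694, 0.3159, 0.083], [0.5817, 0.2458, 0.083], [0.5279, 0.2361, 0.083]] [[0.5184, 0.3009, 0.083], [0.5699, 0.3098, 0.083], [0.5813, 0.2465, 0.083], [0.5292, 0.2375, 0.083]]
0.087 [[0.5184, 0.3004, 0.087], [0.5698, 0.317, 0.087], [0.5819, 0.2482, 0.087], [0.5291, 0.2388, 0.087]] [[0.5189, 0.3018, 0.087], [0.5696, 0.3106, 0.087], [0.5808, 0.2482, 0.087], [0.5296, 0.2394, 0.087]]
0.09 [[0.5194, 0.3015, 0.09], [0.5702, 0.3179, 0.09], [0.582, 0.25, 0.09], [0.53, 0.2407, 0.09]] [[0.5193, 0.3025, 0.09], [0.5694, 0.3112, 0.09], [0.5804, 0.2496, 0.09], [0.5298, 0.2409, 0.09]]
```

View pics/w2q.png

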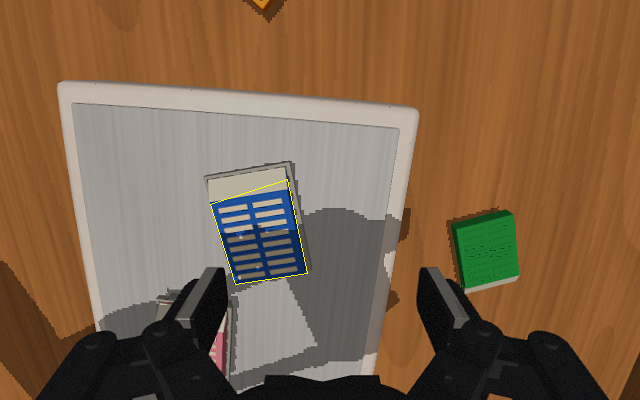

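The overlay shows the blue top outlined (210,204)-(307,273). In this view the right edge includes the side wall, so I take the right edge from the first view. The left corners triangulate to z ≈ 0.090. The block centre is ≈ (0.549, 0.2815) with yaw ≈ 9.9°. I'll go above it with the fingers partly closed and check how far the fingertips reach.

```bash
python3 - <<'E'
from h import *
a=np.radians(9.9)
plan([.5488,.2815,.14],frame([np.cos(a),np.sin(a),0],[0,0,-1]),2)
E
```

```text
2 xyz [[-0.015, -0.07, 0.022], [-0.009, -0.071, 0.022]] 
rot [[0.0, -0.0, -0.083], [0.0, -0.0, -0.083]]
```

Call:
apply_moves --xyz '[[-0.015,-0.07,0.022],[-0.009,-0.071,0.022],[0,0,0],[0,0,0],[0,0,0]]' --rot '[[0,0,-0.083],[0,0,-0.083],[0,0,0],[0,0,0],[0,0,0]]' --hand '[0.45,0.45,0.45,0.45,0.45]'

```text
clock: 2.78
position: [0.551, 0.2812, 0.1397]
ee_rot: [0.001, 0.644, 0.765, 0.001]
contact_force: [-0.0, 0.3, -0.6]
width: 0.062
gripper_force: 0.0
```

```bash
python3 - <<'E'
from h import *
np.set_printoptions(precision=4,suppress=True)
w=V("wrist"); np.savez("v3.npz",rgb=w.rgb,T=w.T)
cv2.imwrite("pics/w3.png",cv2.resize(w.rgb[130:400,150:500,::-1],None,fx=2,fy=2,interpolation=cv2.INTER_CUBIC))
T=tool(); yaw=np.degrees(np.arctan2(T[1,1],T[0,1])); print(T[:3,3],yaw,status.get_state()["width"])
q=bluequad(w); P=w.plane(q,.09); print(q,P); print(np.linalg.norm(np.roll(P,-1,0)-P,axis=1))
for z in (-.015,-.01,-.005,0): # pad tip corner candidates in the tool frame
    for x in (.011,): print(z,w.proj([(T@[x,s*status.get_state()["width"]/2,z,1])[:3] for s in(-1,1)]))
E
```

```text
[0.5509 0.2811 0.1394] 9.792802586536247 0.06194157773782948
[[272.3766 186.    ]
 [358.5419 186.    ]
 [355.2295 277.    ]
 [277.0929 277.    ]] [[0.519  0.3027 0.09  ]
 [0.5696 0.3114 0.09  ]
 [0.5804 0.2499 0.09  ]
 [0.5297 0.2412 0.09  ]]
[0.0514 0.0625 0.0515 0.0625]
-0.015 [[246.7501 263.4653]
 [389.7872 263.4596]]
-0.01 [[249.0472 257.8534]
 [387.669  257.8478]]
-0.005 [[251.2094 252.5757]
 [385.6754 252.5703]]
0 [[253.248  247.6036]
 [383.7958 247.5985]]
```

View pics/w3.png

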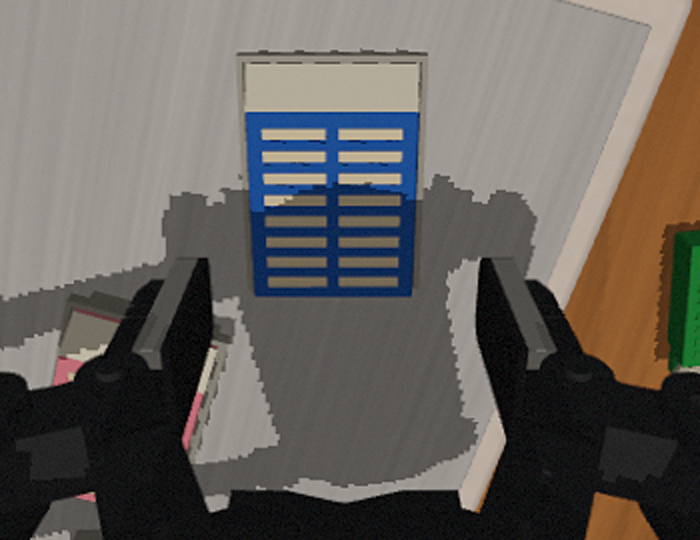

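Crop: the cassette is square in the view, at crop x 250–418, and the fingertips are at crop (210,258) and (478,258). In full-image pixels the finger midpoint is 322, against 316 for the block axis. The tool therefore needs about −3.5 mm along its y. I'll lower partway and recheck.

Call:
apply_moves --xyz '[[0.001,-0.006,0.074],[0.002,-0.006,0.074],[0,0,0],[0,0,0]]' --rot '[[0,0,0],[0,0,0],[0,0,0],[0,0,0]]' --hand '[0.45,0.45,0.45,0.45]'

```text
clock: 3.32
position: [0.5471, 0.2814, 0.0952]
ee_rot: [0.0, 0.644, 0.765, 0.001]
contact_force: [-0.6, -0.3, 0.2]
width: 0.0616
gripper_force: 0.0
```

```bash
python3 - <<'E'
from h import *
np.set_printoptions(precision=4,suppress=True)
P=[]
for i in range(4):
    s=status.get_state(); P.append(s["position"]); w=V("wrist")
print(np.array(P))
cv2.imwrite("pics/w4.png",cv2.resize(w.rgb[160:400,180:460,::-1],None,fx=2.5,fy=2.5,interpolation=cv2.INTER_CUBIC))
print(bluequad(w))
E
```

```text
[[0.5471 0.2814 0.0952]
 [0.5472 0.2815 0.0955]
 [0.5472 0.2815 0.0956]
 [0.547  0.2815 0.0956]]
[[267.9731 215.    ]
 [376.4361 215.    ]
 [369.9977 323.    ]
 [274.7462 323.    ]]
```

View pics/w4.png

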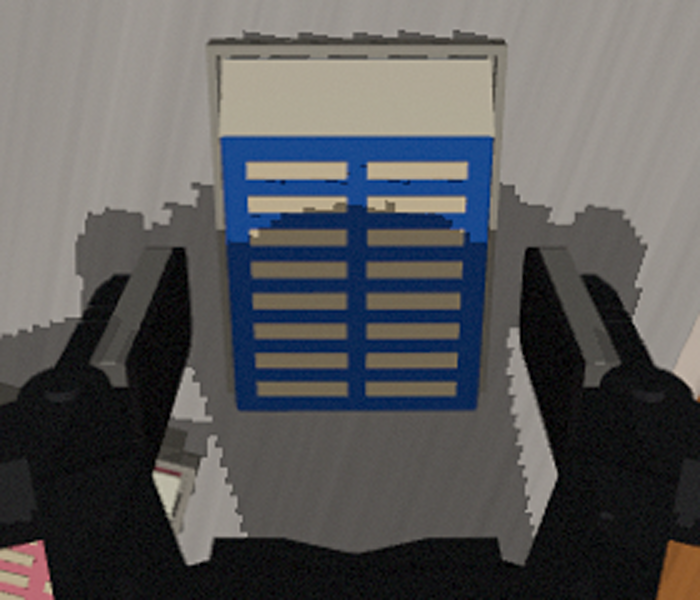

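Crop: the finger midpoint is at 355 and the block midpoint at 357 (crop pixels, about 0.5 mm), with the mould lip visible around the block. The alignment is good, so I'll lower to just above the lip and close.

Call:
apply_moves --xyz '[[0,0.001,0.029],[0,0,0.028],[0,0,0],[0,0,0]]' --rot '[[0,0,0],[0,0,0],[0,0,0],[0,0,0]]' --hand '[0.45,0.45,0.45,0.45]' --force 40

```text
clock: 4.03
position: [0.5464, 0.2812, 0.0772]
ee_rot: [-0.0, 0.644, 0.765, -0.0]
contact_force: [0.1, 0.0, 0.3]
width: 0.0622
gripper_force: 0.0
```

Call:
apply_moves --xyz '[[0,0,0],[0,0,0],[0,0,0],[0,0,0]]' --rot '[[0,0,0],[0,0,0],[0,0,0],[0,0,0]]' --hand '[0.3,0.1,0.1,0.1]'

```text
clock: 4.53
position: [0.5469, 0.2814, 0.078]
ee_rot: [0.0, 0.644, 0.765, 0.001]
contact_force: [0.6, -0.3, 3.5]
width: 0.0504
gripper_force: 42.7
```

Call:
apply_moves --xyz '[[0,0,-0.01],[0,0,-0.02],[0,0,-0.03],[0,0,-0.05],[0,0,-0.1],[0,0,-0.12],[0,0,0],[0,0,0]]' --rot '[[0,0,0],[0,0,0],[0,0,0],[0,0,0],[0,0,0],[0,0,0],[0,0,0],[0,0,0]]' --hand '[-0.1,-0.1,-0.1,-0.1,-0.1,-0.1,-0.1,-0.1]'

```text
clock: 5.52
position: [0.5459, 0.281, 0.1762]
ee_rot: [-0.0, 0.644, 0.765, -0.0]
contact_force: [-0.5, 0.2, -1.7]
width: 0.0506
gripper_force: 42.3
```

```bash
python3 - <<'E'
from h import *
np.set_printoptions(precision=4,suppress=True)
w=V("wrist","w5");s=V("side","s5");t=V("top","t5")
a=cv2.resize(s.rgb[130:280,190:340],None,fx=2.6,fy=2.6,interpolation=cv2.INTER_CUBIC)
b=cv2.resize(w.rgb,(624,390)); 
cv2.imwrite("pics/m5.png",cv2.resize(np.hstack([a,b])[...,::-1],None,fx=.78,fy=.78))
E
```

```text
(no output)
```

View pics/m5.png

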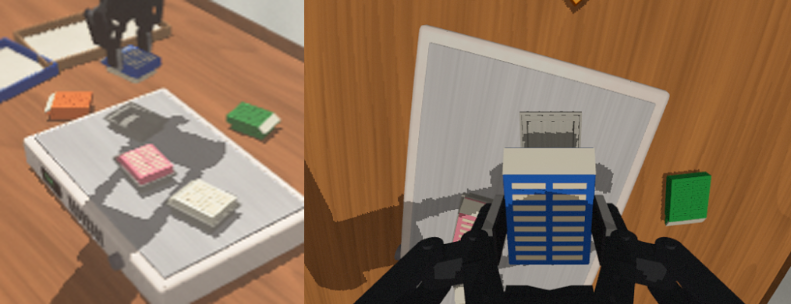

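The composite shows the block in the gripper at wrist pixel (320,290). Its empty mould is still standing on the plate at side-crop (140,118), and pink and white are untouched. Next I carry it to beyond the lens, where the wrist camera can see the ring light past the block.

```bash
python3 - <<'E'
from h import *
plan([.60,-.27,.265],frame([1,0,0],[0,0,-1]),12)
E
```

```text
12 xyz [[-0.153, -0.011, -0.025], [-0.154, -0.009, -0.025], [-0.154, -0.007, -0.025], [-0.154, -0.005, -0.025], [-0.154, -0.002, -0.025], [-0.154, -0.0, -0.025], [-0.154, 0.002, -0.025], [-0.154, 0.004, -0.025], [-0.154, 0.006, -0.025], [-0.154, 0.009, -0.025], [-0.153, 0.011, -0.025], [-0.153, 0.013, -0.025]] 
rot [[-0.0, 0.0, 0.014], [-0.0, 0.0, 0.014], [-0.0, 0.0, 0.014], [-0.0, 0.0, 0.014], [-0.0, 0.0, 0.014], [-0.0, 0.0, 0.014], [-0.0, 0.0, 0.014], [-0.0, 0.0, 0.014], [-0.0, 0.0, 0.014], [-0.0, 0.0, 0.014], [-0.0, 0.0, 0.014], [-0.0, 0.0, 0.014]]
```

Call:
apply_moves --xyz '[[-0.08,-0.005,-0.035],[-0.14,-0.009,-0.035],[-0.16,-0.007,-0.035],[-0.16,-0.005,-0.035],[-0.16,-0.002,-0.03],[-0.16,0,-0.03],[-0.16,0.002,-0.025],[-0.16,0.004,-0.025]]' --rot '[[0,0,0.014],[0,0,0.014],[0,0,0.014],[0,0,0.014],[0,0,0.014],[0,0,0.014],[0,0,0.014],[0,0,0.014]]' --hand '[-0.1,-0.1,-0.1,-0.1,-0.1,-0.1,-0.1,-0.1]'

```text
clock: 6.68
position: [0.5805, -0.0728, 0.2505]
ee_rot: [-0.001, 0.688, 0.726, -0.0]
contact_force: [0.6, 0.1, -1.6]
width: 0.0507
gripper_force: 42.2
```

Call:
apply_moves --xyz '[[-0.16,0.006,-0.02],[-0.16,0.009,-0.015],[-0.16,0.011,-0.013],[-0.12,0.01,-0.01],[-0.07,0.005,0],[0,0,0],[0,0,0],[0,0,0]]' --rot '[[0,0,0.014],[0,0,0.014],[0,0,0.014],[0,0,0.014],[0,0,0],[0,0,0],[0,0,0],[0,0,0]]' --hand '[-0.1,-0.1,-0.1,-0.1,-0.1,-0.1,-0.1,-0.1]'

```text
clock: 7.68
position: [0.5992, -0.2702, 0.2689]
ee_rot: [-0.0, 0.708, 0.706, 0.0]
contact_force: [-0.5, 0.0, -0.3]
width: 0.0504
gripper_force: 42.2
```

```bash
python3 - <<'E'
from h import *
np.set_printoptions(precision=4,suppress=True)
w=V("wrist","w6"); np.savez("v6.npz",rgb=w.rgb,T=w.T); print(w.proj([.6006,-.1794,.112]),tool()); print(status.get_state()["qpos"])
print(bluequad(w))
E
```

```text
[[321.4529  76.5598]] [[ 0.0026  1.      0.0001  0.5993]
 [ 1.     -0.0026  0.0005 -0.2704]
 [ 0.0005  0.0001 -1.      0.269 ]
 [ 0.      0.      0.      1.    ]]
[-0.5299  0.3863  1.2469  0.0005  1.5085 -0.5273]
[[261.525  230.    ]
 [381.8462 230.    ]
 [373.61   347.    ]
 [269.398  347.    ]]
```

View pics/w6.png

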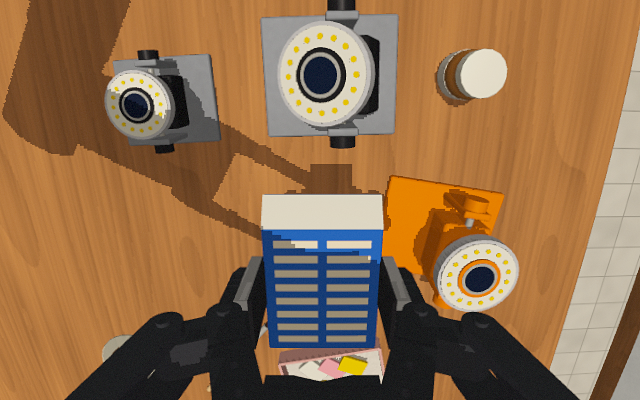

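The wrist view shows the larger grey stand's ring at (325,75), with the foot spanning 262–398 and its front edge towards the robot. The small grey stand's ring is at (138,104), the orange one at (478,278) and the jar at (475,73). The block is held squarely. The second view uses the tilted orientation.

```bash
python3 - <<'E'
from h import *
l=.45
plan([.535,-.27,.255],frame([np.cos(l),0,np.sin(l)],[np.sin(l),0,-np.cos(l)]),4)
E
```

```text
4 xyz [[0.0, -0.054, 0.012], [0.0, -0.055, 0.006], [0.0, -0.055, -0.001], [0.0, -0.054, -0.007]] 
rot [[-0.107, 0.0, -0.001], [-0.107, 0.0, -0.001], [-0.107, 0.0, -0.001], [-0.107, 0.0, -0.001]]
```

Call:
apply_moves --xyz '[[0,-0.054,0.012],[0,-0.055,0.006],[0,-0.055,-0.001],[0,-0.054,-0.007],[0,0,0],[0,0,0],[0,0,0]]' --rot '[[-0.107,0,0],[-0.107,0,0],[-0.107,0,0],[-0.107,0,0],[0,0,0],[0,0,0],[0,0,0]]' --hand '[-0.1,-0.1,-0.1,-0.1,-0.1,-0.1,-0.1]'

```text
clock: 8.6
position: [0.5363, -0.2721, 0.2559]
ee_rot: [0.158, 0.69, 0.688, 0.157]
contact_force: [0.0, -0.3, -0.2]
width: 0.0509
gripper_force: 42.3
```

```bash
cat > ring.py <<'E'
from h import *
np.set_printoptions(precision=4,suppress=True)
def load(f,K,D):
    z=np.load(f); a=V.__new__(V); a.K,a.D=K,D; a.rgb=z["rgb"];a.T=z["T"];a.hsv=cv2.cvtColor(a.rgb,cv2.COLOR_RGB2HSV); return a
def ring(v,g):
    # white face plus yellow lamps, big blob containing the guess; ellipse in undistorted normalised coords
    m=((v.hsv[...,1]<70)&(v.hsv[...,2]>165)).astype(np.uint8); m=cv2.morphologyEx(m,cv2.MORPH_CLOSE,np.ones((5,5),np.uint8)); m=cv2.morphologyEx(m,cv2.MORPH_OPEN,np.ones((3,3),np.uint8))
    C=cv2.findContours(m,cv2.RETR_EXTERNAL,cv2.CHAIN_APPROX_NONE)[0]
    c=[x for x in C if cv2.contourArea(x)>800 and cv2.pointPolygonTest(cv2.convexHull(x),tuple(map(float,g)),False)>0][0]
    h=cv2.convexHull(c).reshape(-1,2); e=cv2.fitEllipse(h.astype(np.float32))
    n=v.norm(c.reshape(-1,2).astype(float)); u=n*1000
    en=cv2.fitEllipseDirect(np.float32(u[np.isin(np.arange(len(u)),np.arange(len(u)))]))
    return e,en
def conic(en):
    (x,y),(A,B),t=en; x,y,A,B=np.array([x,y,A/2,B/2])/1000; t=np.radians(t)
    Rm=np.array([[np.cos(t),-np.sin(t)],[np.sin(t),np.cos(t)]]); M=Rm@np.diag([1/A**2,1/B**2])@Rm.T; c=np.array([x,y])
    return np.block([[M,-(M@c)[:,None]],[-(M@c)[None],np.array([[c@M@c-1]])]])
def circle3d(v1,e1,v2,e2,c0,rad=.042):
    # points of the ellipse in view 1, rays cut with the cone of view 2
    (x,y),(A,B),t=e1; th=np.linspace(0,2*np.pi,73)[:-1]; t=np.radians(t)
    p=np.c_[A/2*np.cos(th),B/2*np.sin(th)]@np.array([[np.cos(t),np.sin(t)],[-np.sin(t),np.cos(t)]])+[x,y]; p/=1000
    d=np.c_[p,np.ones(len(p))]@v1.T[:3,:3].T; o=v1.T[:3,3]; Q=conic(e2); R2=v2.T[:3,:3]; X=[]
    for k in d:
        a=R2.T@k; b=R2.T@(o-v2.T[:3,3]); r=np.roots([a@Q@a,2*a@Q@b,b@Q@b]); r=r[np.abs(r.imag)<1e-3*abs(r)].real
        q=[o+k*s for s in r]; 
        if q: X.append(min(q,key=lambda z:abs(np.linalg.norm(z-c0)-rad)))
    X=np.array(X)
    for _ in range(5):
        c=X.mean(0); U=np.linalg.svd(X-c)[2]; dd=(X-c)@U[2]; X=X[np.abs(dd)<=max(2.5*np.median(np.abs(dd)),5e-4)]
    n=U[2]*np.sign(U[2][2]); pl=(X-c)@U[:2].T
    (a,b,k)=np.linalg.lstsq(np.c_[2*pl,np.ones(len(pl))],(pl**2).sum(1),rcond=None)[0]
    return c+U[:2].T@[a,b],n,np.sqrt(k+a*a+b*b),len(X),np.abs((X-c)@n).mean()
E
python3 - <<'E'
from ring import *
w=V("wrist","w7"); np.savez("v7.npz",rgb=w.rgb,T=w.T); a=load("v6.npz",w.K,w.D)
g=w.proj([.6006,-.1794,.112])[0]; print(g, tool())
ea=ring(a,(320,75)); ew=ring(w,g); print(ea,ew)
im=w.rgb[...,::-1].copy(); cv2.ellipse(im,ew[0],(0,0,255)); im2=a.rgb[...,::-1].copy(); cv2.ellipse(im2,ea[0],(0,0,255))
cv2.imwrite("pics/m7.png",np.hstack([im2[0:260,180:480],im[0:260,180:480]]))
pa=cv2.projectPoints(np.array([[ea[1][0][0]/1e3,ea[1][0][1]/1e3,1.]]),np.zeros(3),np.zeros(3),a.K,a.D)[0].ravel()
pw=cv2.projectPoints(np.array([[ew[1][0][0]/1e3,ew[1][0][1]/1e3,1.]]),np.zeros(3),np.zeros(3),w.K,w.D)[0].ravel()
c0,gap=tri(a,pa,w,pw); print(c0,gap)
for X in (circle3d(a,ea[1],w,ew[1],c0),circle3d(w,ew[1],a,ea[1],c0)): print(X,"lean",np.arctan2(-X[1][0],X[1][2]),np.degrees(np.arctan2(X[1][1],-X[1][0])))
E
```

```text
[313.9145  73.7049] [[ 0.003   0.9008  0.4343  0.5362]
 [ 1.     -0.0022 -0.0023 -0.272 ]
 [-0.0011  0.4343 -0.9008  0.2557]
 [ 0.      0.      0.      1.    ]]
(((323.4249267578125, 73.05564880371094), (93.72334289550781, 105.65575408935547), 1.5841044187545776), ((5.074830055236816, -381.5961608886719), (277.5531921386719, 318.4074401855469), 2.0538341999053955)) (((314.8299255371094, 70.08560943603516), (100.84471893310547, 106.09135437011719), 176.30731201171875), ((-20.626785278320312, -390.489990234375), (299.0261535644531, 320.43927001953125), 176.12657165527344))
[ 0.6023 -0.176   0.1102] 6.790956959184029e-05
(array([ 0.6002, -0.1782,  0.1156]), array([-0.3755,  0.0003,  0.9268]), np.float64(0.04144572219308551), 58, np.float64(0.00012048671305232381)) lean 0.3849617142756751 0.03990741178596139
(array([ 0.6002, -0.1782,  0.1156]), array([-0.3754, -0.0007,  0.9269]), np.float64(0.04144586423562195), 57, np.float64(0.00011374166603396835)) lean 0.38484715063606434 -0.10785787992461819
```

View pics/m7.png

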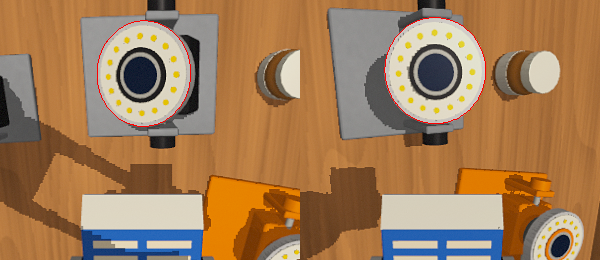

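The ring ellipses fit tightly in both views. The lens is at ≈ (0.600, −0.178, 0.116) with lean 0.385. Now I check the stand's yaw from its foot edges and how the block sits in the hand.

```bash
python3 - <<'E'
from ring import *
t=V("top"); a=load("v6.npz",V("wrist").K,V("wrist").D); w=load("v7.npz",a.K,a.D)
# foot: grey pixels -> quad on z=.012
for v,g in ((a,(280,100)),(w,(0,0))):
    m=((v.hsv[...,1]<45)&(v.hsv[...,2]>80)&(v.hsv[...,2]<175)).astype(np.uint8); m[190:]=0; m[:,:235]=0; m[:,440:]=0
    m=cv2.morphologyEx(m,cv2.MORPH_OPEN,np.ones((3,3),np.uint8)); c=max(cv2.findContours(m,0,1)[0],key=cv2.contourArea).reshape(-1,2).astype(float)
    h=cv2.convexHull(np.float32(c)); q=cv2.approxPolyN(h,4,ensure_convex=True).reshape(-1,2).astype(float)
    q=q[np.argsort(np.arctan2(*(q-q.mean(0)).T[::-1]))]; L=[]
    for i in range(4):
        A,B=q[i],q[(i+1)%4]; u=(B-A)/np.linalg.norm(B-A); s=(c-A)@u/np.linalg.norm(B-A); e=abs((c-A)@[-u[1],u[0]]); k=(s>.05)&(s<.95)&(e<3)
        f=cv2.fitLine(np.float32(v.plane(c[k],.012)[:,:2]*1e3),cv2.DIST_HUBER,0,.01,.01).ravel(); L.append(f); print(q[i],k.sum(),"dir deg",np.degrees(np.arctan2(f[1],f[0])),"pt mm",f[2:])
# block in tool frame
import numpy.linalg as nl
C=np.array(get_image("wrist")["tool_from_camera"])
for v in (a,w):
    q=bluequad(v); n=np.c_[v.norm(q),np.ones(4)]@C[:3,:3].T
    for back in (0,.002):
        o=C[:3,3]-[0,0,back]; X=o+n*((-.0125-o[2])/n[:,2])[:,None]; print(back,X[:,:2]*1e3)
E
```

```text
[259.3586  17.3414] 74 dir deg 4.9079614 pt mm [ 591.7552 -113.0101]
[398.4718   4.2995] 114 dir deg -88.589226 pt mm [ 683.569  -170.9868]
[393.8794 134.4172] 113 dir deg 1.2076085 pt mm [ 610.4956 -242.3532]
[268.1742 136.3512] 107 dir deg -88.53917 pt mm [ 536.6064 -179.9077]
[235.       8.7917] 50 dir deg 1.5747249 pt mm [ 597.1217 -114.6208]
[290.112  11.088] 9 dir deg 45.812157 pt mm [ 609.2128 -224.451 ]
[285.4085 133.3798] 45 dir deg 1.261518 pt mm [ 574.6625 -242.6794]
[235.     138.2581] 116 dir deg 85.812004 pt mm [ 555.902  -179.9845]
0 [[ 26.3206 -23.8066]
 [ 26.3403  26.945 ]
 [-36.1047  26.9373]
 [-36.1026 -23.8768]]
0.002 [[ 25.4253 -24.1931]
 [ 25.4453  27.3367]
 [-37.9572  27.3289]
 [-37.955  -24.2644]]
0 [[ 26.3204 -23.8849]
 [ 26.3401  27.0614]
 [-36.1035  26.8234]
 [-36.1024 -23.8636]]
0.002 [[ 25.4251 -24.2726]
 [ 25.4451  27.4549]
 [-37.956   27.2132]
 [-37.9549 -24.251 ]]
```

```bash
cat > goal.py <<'E'
from h import *
l,y=.385,np.radians(1.3); lens=np.array([.6002,-.1782,.1156])
n=np.array([-np.sin(l)*np.cos(y),-np.sin(l)*np.sin(y),np.cos(l)])
Rt=frame([np.cos(l)*np.cos(y),np.cos(l)*np.sin(y),np.sin(l)],-n)
tcp=lens+.09*n-Rt@[0,.0015,.016]
E
python3 - <<'E'
from goal import *
print(tcp); plan(tcp,Rt,4); print(status.get_state()["qpos"])
E
```

```text
[ 0.55901114 -0.17913471  0.2132773 ]
4 xyz [[0.077, 0.003, 0.04], [0.077, 0.004, 0.04], [0.077, 0.005, 0.04], [0.077, 0.006, 0.04]] 
rot [[0.015, 0.003, -0.006], [0.015, 0.003, -0.006], [0.015, 0.003, -0.006], [0.015, 0.003, -0.006]]
[-0.77277479  0.11694826  1.74537045  0.37153271  0.97982708 -0.93128251]
```

Call:
apply_moves --xyz '[[0.077,0.003,0.04],[0.077,0.004,0.04],[0.077,0.005,0.04],[0.077,0.006,0.04],[0,0,0],[0,0,0],[0,0,0],[0,0,0]]' --rot '[[0.015,0.003,-0.006],[0.015,0.003,-0.006],[0.015,0.003,-0.006],[0.015,0.003,-0.006],[0,0,0],[0,0,0],[0,0,0],[0,0,0]]' --hand '[-0.1,-0.1,-0.1,-0.1,-0.1,-0.1,-0.1,-0.1]'

```text
clock: 9.85
position: [0.5588, -0.1799, 0.2137]
ee_rot: [0.134, 0.686, 0.702, 0.137]
contact_force: [-0.0, 0.4, -1.2]
width: 0.051
gripper_force: 42.3
```

```bash
python3 - <<'E'
from goal import *
np.set_printoptions(precision=4,suppress=True)
P=[];W=[]
for i in range(8):
    T=tool(); P.append(T[:3,3]); W.append(R.from_matrix(T[:3,:3].T@Rt).as_rotvec()); v=V("side" if i%2 else "wrist")
P=np.array(P); print(P.mean(0),P.std(0)); print("err tool mm",1e3*Rt.T@(tcp-P.mean(0)),"deg",np.degrees(np.mean(W,0)))
s=v; w=V("wrist")
b=cv2.resize(s.rgb[160:310,300:480],None,fx=2.6,fy=2.6,interpolation=cv2.INTER_CUBIC); d=cv2.resize(w.rgb,(int(640*390/400),390))[:,150:474]
cv2.imwrite("pics/m8.png",np.hstack([b,d])[...,::-1]); print(bluequad(w))
E
```

```text
[ 0.5587 -0.1795  0.2135] [0.     0.0003 0.0001]
err tool mm [0.3578 0.186  0.2888] deg [ 0.0384 -0.073  -0.0056]
[[261.4428 230.    ]
 [382.1415 230.    ]
 [373.4698 347.    ]
 [269.4379 347.    ]]
```

View pics/m8.png

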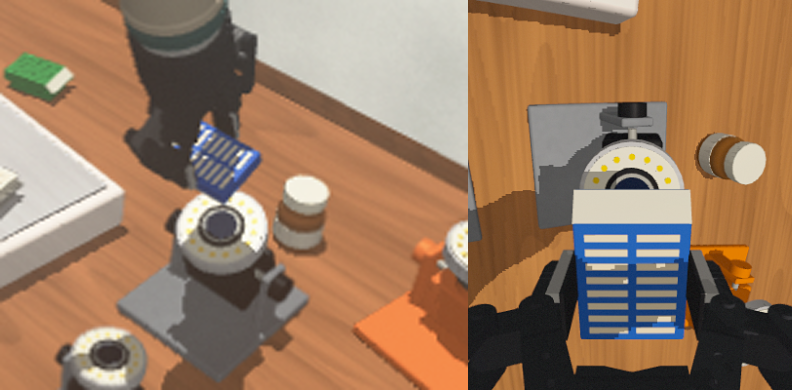

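The composite shows the block in the air over the large grey camera, squarely above its ring, with the stand and jar untouched. One quick independent check with the side camera.

```bash
python3 - <<'E'
from ring import *; from goal import *
np.set_printoptions(precision=2,suppress=True)
s=V("side"); T=tool(); Rt2=T[:3,:3]
g=s.proj(lens)[0]; e=ring(s,g)[0]; pr=s.proj([lens+.042*(Rt@[np.cos(t),np.sin(t),0]) for t in np.linspace(0,6.28,60)]); ep=cv2.fitEllipse(np.float32(pr))
print("ring seen",e,"pred",ep)
# top plane of cassette: far-end corners at block (x tool=+-37.5,-; y +-26)
X=np.array([(T@[x,y,-.0115,1])[:3] for x,y in((.0265,-.0245),(.0265,.0275),(-.0375,.0275),(-.0375,-.0245))]); print("top corners pred",s.proj(X))
im=s.rgb[...,::-1].copy(); Xl=np.array([(T@[x,y,.0025,1])[:3] for x,y in((.0375,-.0245),(.0375,.0275),(-.0375,.0275),(-.0375,-.0245))])
big=cv2.resize(im[190:290,340:460],None,fx=5,fy=5,interpolation=cv2.INTER_CUBIC)
for Q,c in((X,(0,255,255)),(Xl,(0,0,255)),(np.array([lens+.042*(Rt@[np.cos(t),np.sin(t),0]) for t in np.linspace(0,6.28,60)]),(0,255,0))):
    cv2.polylines(big,[np.int32(((s.proj(Q)-[340,190]+.5)*5))],True,c)
cv2.imwrite("pics/m9.png",big)
E
```

```text
Traceback (most recent call last):
  File "ring.py", line 9, in ring
    c=[x for x in C if cv2.contourArea(x)>800 and cv2.pointPolygonTest(cv2.convexHull(x),tuple(map(float,g)),False)>0][0]
      ~~~~~~~~~~~~~~~~~~~~~~~~~~~~~~~~~~~~~~~~~~~~~~~~~~~~~~~~~~~~~~~~~~~~~~~~~~~~~~~~~~~~~~~~~~~~~~~~~~~~~~~~~~~~~~~~^^^
IndexError: list index out of range
```

```bash
python3 - <<'E'
from ring import *; from goal import *
np.set_printoptions(precision=1,suppress=True)
s=V("side"); T=tool(); g=s.proj(lens)[0]
o=V.__new__(V); o.K,o.D,o.T=s.K,s.D,s.T; o.rgb=cv2.imread("pics/side0.png")[...,::-1].copy(); o.hsv=cv2.cvtColor(o.rgb,cv2.COLOR_RGB2HSV)
pr=s.proj([lens+.042*(Rt@[np.cos(t),np.sin(t),0]) for t in np.linspace(0,6.28,60)])
print("lens",g,"ring pred",cv2.fitEllipse(np.float32(pr)))
m=((o.hsv[...,1]<70)&(o.hsv[...,2]>150)).astype(np.uint8); m=cv2.morphologyEx(m,cv2.MORPH_CLOSE,np.ones((3,3),np.uint8)); x0,y0=int(g[0])-26,int(g[1])-26
c=max(cv2.findContours(m[y0:y0+52,x0:x0+52],0,1)[0],key=cv2.contourArea); h=cv2.convexHull(c); print("seen",cv2.fitEllipse(h+np.array([x0,y0])), cv2.contourArea(h))
c=[x for x in s.blobs((100,90,30),(130,255,255),60,3) if np.linalg.norm(cen(x)-g)<70][0]; h=cv2.convexHull(c).reshape(-1,2)
f=lambda z,ys:np.array([(T@[x,y,z,1])[:3] for x,y in((ys,-.0245),(ys,.0275),(-.0375,.0275),(-.0375,-.0245))])
p=np.r_[s.proj(f(-.0115,.0265)),s.proj(f(.0025,.0375))]; print("pred",p)
for u in np.array([[1,0],[-1,0],[0,1],[0,-1],[1,1],[1,-1],[-1,1],[-1,-1]]): print(u,"extent seen",(h@u).max()," pred",(p@u).max())
E
```

```text
lens [385.1 245.7] ring pred ((385.28582763671875, 246.10894775390625), (29.727977752685547, 34.95947265625), 81.95319366455078)
seen ((384.94915771484375, 247.40158081054688), (29.872480392456055, 34.77718734741211), 82.20259094238281) 798.0
pred [[362.4 220.5]
 [377.  204.7]
 [400.4 217.6]
 [385.6 234.4]
 [359.6 221.8]
 [374.  206.2]
 [400.9 221.2]
 [386.3 237.9]]
[1 0] extent seen 399  pred 400.87448436003166
[-1  0] extent seen -374  pred -359.6272157188646
[0 1] extent seen 236  pred 237.89740992831776
[ 0 -1] extent seen -207  pred -204.6601060953393
[1 1] extent seen 622  pred 624.2152747738454
[ 1 -1] extent seen 180  pred 182.81899493496798
[-1  1] extent seen -146  pred -137.8569888800816
[-1 -1] extent seen -584  pred -580.2513659372826
```

```bash
python3 - <<'E'
from ring import *; from goal import *
np.set_printoptions(precision=2,suppress=True)
s=V("side"); T=tool()
f=lambda z,ys:np.array([(T@[x,y,z,1])[:3] for x,y in((ys,-.026),(ys,.026),(-.0375,.026),(-.0375,-.026))])
p=np.r_[s.proj(f(-.0125,.0265)),s.proj(f(.0015,.0375))]
c=[x for x in s.blobs((100,90,30),(130,255,255),60,3) if np.linalg.norm(cen(x)-s.proj(lens)[0])<70][0]; h=cv2.convexHull(c).reshape(-1,2)
for u in np.array([[1,0],[0,1],[1,1]]): print(u,(h@u).max()+.5*abs(u).sum()-(p@u).max())
w0=(T@[0,0,.0145,1])[:3]; L=np.array([.5998,-.1785,.117])
for n_,d in (("toolx",T[:3,0]),("tooly",T[:3,1]),("toolz",T[:3,2])): print(n_,"px per 5mm",s.proj(w0+.005*d)-s.proj(w0))
print("ring centre pred w/ z .117",s.proj(L),"seen ~ [384.95 247.2]"); print("along/lateral",1e3*Rt.T@(w0-L))
# rows/cols of gradient at bottom corner
print(s.rgb[228:242,386]); 
E
```

```text
[1 0] -0.9310949964068982
[0 1] -1.6486975721791737
[1 1] -0.9913720184038084
toolx px per 5mm [[-1.76 -1.03]]
tooly px per 5mm [[ 1.38 -1.53]]
toolz px per 5mm [[0.26 1.24]]
ring centre pred w/ z .117 [[385.17 245.42]] seen ~ [384.95 247.2]
along/lateral [  0.43  -1.83 -90.16]
[[ 84  90 115]
 [146 135 121]
 [155 142 122]
 [104 104 116]
 [ 74  80 113]
 [ 64  72 113]
 [ 65  73 113]
 [ 65  72 109]
 [ 64  71 107]
 [ 78  83 114]
 [149 154 161]
 [ 91  84  78]
 [147 142 134]
 [104 102 107]]
```

```bash
python3 -c "
from rig import status, job
s=status.get_state(); print(s['clock'],abs(s['qd']).max() if hasattr(s['qd'],'max') else max(map(abs,s['qd'])),s['gripper_force'],s['width']); print(job.sign_off())"
```

```text
10.45 0.002171243532123522 42.32867360115051 0.05068217139890886
the job is handed in; nothing more can be done
None
```

The blue block is out of its mould and held steadily in front of the large grey camera, wax face to the lens, about 90 mm away, square and centred to within roughly 2–3 mm; the job is handed in at 10.5 s.

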